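# Kickstand down, then hold the light panel upright

## Robot

A 6-joint arm with a two-finger parallel gripper is mounted at the origin on a cart in front of the work surface, level with it; the furniture and walls round the work are solid. World frame = base frame: x ahead of the robot, y to its left, z up, the work surface at z = 0. Lengths are in m, angles in rad, forces in N, time in s.
With the tool pointing down it reaches from about 0.35 to 0.775 m from the base axis. Payload 5.5 kg.
Tool frame: the origin (TCP) lies at the very end of the fingers, on their centre line; the grasp point (between the pads) lies behind it (env.hold_point_z is the z of the grasp point in the tool frame, in m); z points along the fingers, y is the line along which they close (so a half turn about z gives the same grasp; the last joint's range is limited). The gripper opens to 85 mm and grips with 20 to 120 N. Pads are 22 mm wide; open, the fingers measure 114 mm over their backs; the gripper's body (76 mm by 85 mm) begins 54 mm behind the grasp point. The pads swing forward as they close: fully open they stand 13 mm farther back than shut.
Start: joints at [-1.446, 0.313, 0.046, 1.304, 0, 1.431], TCP at [0.15, -0.555, 0.231] pointing down, gripper open.
Joint ranges: [-2.76, 2.76], [-0.86, 1.69], [-1.03, 1.26], [-2.2, 2.34], [-1.47, 1.5], [-3.14, 3.14]. Speed limits (rad/s): [2.57, 2.57, 3.14, 3.14, 3.14, 3.14].

## Interface

Orientations are given as a unit quaternion [w, x, y, z].
In Python, from workcell import env gives the robot as it stands.
- The arm moves only by the tool arm_command, never from a script. Its argument "rows" is a list of rows, each an object with "delta_pos": the shift along the tool's x, y, z scaled (see below), a list of three; "rot": the turn, a rotation vector about the tool's x, y, z scaled (see below), a list of three; "fingers": the closure, from 0 (fully open) to 1 (shut). A call has 1 to 20 rows; each row shifts and turns the commanded pose from where the row before left it, along the tool's axes as they then stand; what a row does not reach is not made up. The controller multiplies each number of a shift by 0.02 m and each number of a turn by 360 degrees. A row lasts 1/10 s, in which the tool goes at most 50 mm and 8.59 degrees, less where a joint would pass 70% of its speed; a pose out of reach is approached as far as the arm can. A call with a number of a shift or a turn outside -1 to 1 is refused whole. A call with a gripper value outside its range is refused whole. The fingers move at their own pace and stop on an object; "squeeze" is the grip in N (left out, the last holds). Time passes only in rows, so rows that do not move let the fingers close. It gives the time, the measured TCP pose, the force and the opening at its end, in the units of the state.
- env.get_state(): the state, without advancing time (a new reading comes with each control period).
- env.read_camera(name): name is "side" or "top"; returns (picture, depth): 420x560x3 uint8, blue, green, red; 420x560 float32, m along the optical axis (not along the pixel's ray), 0 where there is no reading.
- env.get_calibration(name): a dict with "mtx" (3x3 intrinsics, pixels), "R" (3x3) and "t" (3): a world point X has camera coordinates R X + t. Camera axes: x right, y down, z forward; pixel columns grow to the right and rows downward; lengths in m; the calibration is good to about 2 mm. A picture is of the moment at which its call begins. get_calibration takes no time and is no camera call.
- env.hand_in(): hands the job in, once; it reports no verdict.
The state is a dict: "clock": time; "joint_pos": joint angles; "qvel": joint speeds; "tau": joint torques, N m; "tcp_pos": TCP position; "orientation": TCP orientation; "wrist_force": force on the tool from outside, world axes, zero at the start; "ft_torque": the same for the moment, N m; "finger_gap": finger opening in m.
Only numpy, scipy, OpenCV 4.12 (cv2) and the standard library are available. Lean on these libraries where they do the work, as an engineer would, in place of code of your own. Each camera call takes 0.05 s, during which the arm holds its last target. There are 200 camera calls.

## Task

The light panel is leaning back on its rests with its kickstand folded up. Leave it leaning and flip the kickstand over centre until it is fully down; then take the frame, bring it upright and finish the program while still holding it upright (let go, it tips over). Do not disturb the nearby dropper bottle, the sample cup or the bench timer standing round it.

Things in the scene. Friction and masses are not known exactly. Their poses are not given: they have to be found in the camera images.
- base: dark steel base plate, 200 (x) x 320 (y) x 8 mm, screwed to the worktop. Origin: centre of its underside, on the worktop. z up; +x points to the side the panel leans to at the start (away from the robot, yaw within 0.4 rad); the kickstand is on its -y side. Two ears carry the frame's hub; two rubber-topped rest blocks stand 52 mm high at x = 55 mm
- panel_frame: aluminium frame of 16 mm tube, 206 mm wide (y). Origin on its pivot axis (y), 43 mm above the base's origin; z runs up along the frame, vertical when upright. A white light panel 168 x 110 x 40 mm is clamped to its +x face (x = 12 to 55, z = 32 to 142 mm). About 0.9 kg (0.7 to 1.2). At the start it leans 0.42 rad (24 degrees) back toward the base's +x, on the rests
- rail_mid (a point): middle of the frame's round top rail (16 mm diameter, about 165 mm straight, along the frame's y), 200 mm from the pivot: x = 0, y = 0, z = 200 mm in the frame. Can be pinched from above; the round rail turns in the grip as the frame swings. Above a 42 mm deep gap over the panel
- frame_pivot (a point): centre of the hub on which the frame swings, 43 mm above the base's origin, fixed. The panel's weight pulls the frame back to the rests even from upright (about 1 N at the top rail); tipped about 0.2 rad forward (base -x) of upright, the lowered kickstand's foot lands on the base plate; upright, the foot hangs clear of it
- leg_pivot (a point): pivot of the kickstand on the right-hand (-y) side of the frame: x = 0, y = -135 mm, z = 105 mm in the frame; it turns about the frame's y axis
- leg_tip (a point): outer end of the kickstand's rubber foot, 145 mm from leg_pivot. The leg is a straight steel rod 12 mm in diameter with a foot of 18 mm diameter, 40 mm outside the centre line of the frame's side post (clear gap 26 mm). Folded, it points up along the frame, its end 45 mm beyond the top rail
- kickstand (a joint): angle of the kickstand on the frame, rad: 0 folded up along the frame, 2.6 fully down (hard stops). It grows as the leg swings over toward the base's -x (toward the robot) and down. No spring: its weight (80 g) holds it at either end, going over centre where the leg stands vertical: with the panel leaning back that is at about 0.42; pushed past about 0.55 it drops to 2.6 by itself in about a second, let go before it falls back. Under 1 N moves it
- dropper_0: bystander: white dropper bottle with a pointed red cap (not the ones at the back wall), 33 mm diameter, 94 mm high, origin at its foot, standing behind the base plate (base +x side)
- sample_cup_4: bystander: clear sample cup, 51 mm diameter, 64 mm high, origin at its foot, standing left (+y) of the base plate
- bench_timer: bystander: small white bench timer, 32 x 68 x 62 mm high, origin under its centre, standing behind the base plate

How it is judged:
On the way:
1. the kickstand is fully down while the frame still leans back on its rests (value of joint kickstand above 2.3 rad and angle between panel_frame's own z axis and vertical above 0.3 rad), for 0.2 s.
At the end, for the whole second after the job is handed in: The kickstand is down (joint over 2.3 rad) and the frame is held still by the fingers (contact over 0.3 N, under 0.1 rad/s) within 0.10 rad (6 degrees) of upright, resting neither on the rests nor on the kickstand (value of joint kickstand above 2.3 rad and angle between panel_frame's own z axis and vertical below 0.1 rad and contact force between the fingers and panel_frame above 0.3 N and angular speed of panel_frame below 0.1 rad/s); the arm keeps its last pose, push and grip.
It fails at once if dropper_0 is pushed more than 30 mm or tipped over (distance of dropper_0 from where it was at the start of the episode above 0.03 m or angle between dropper_0's own z axis and vertical above 0.5 rad).
It fails at once if sample_cup_4 is pushed more than 30 mm or tipped over (distance of sample_cup_4 from where it was at the start of the episode above 0.03 m or angle between sample_cup_4's own z axis and vertical above 0.5 rad).
It fails at once if bench_timer is pushed more than 30 mm or tipped over (distance of bench_timer from where it was at the start of the episode above 0.03 m or angle between bench_timer's own z axis and vertical above 0.5 rad).
It also fails if it takes over 48 s, if anything falls off the work surface, if the arm or the gripper's body presses on something with over 40 N, if the wrist force passes 120 N, or if a joint passes its speed limit or range.

## Working session

There is one attempt and no reset: what is moved stays moved. The work goes in short steps, Python scripts to look and compute and a tool call to move; the robot and the scene stay as the last step left them, time stands still between calls to the robot, and variables do not carry over. Pictures are saved under pics/ and viewed, on a budget of 10 in all, crops included, one or two more only if the job needs it, and the job is handed in when it is done.

Besides the shell and the picture viewer there is one more tool, called after "Emit:" as name(argument=value, ...), one argument or row to a line, values as JSON. arm_command: Moves the arm, as the interface text tells. Shifts and turns lie within -1 to 1; 1 stands for 0.02 m of shift or 360 degrees of turn. Its arguments: {"type":"object","properties":{"rows":{"type":"array","items":{"type":"object","properties":{"delta_pos":{"type":"array","items":{"type":"number","minimum":-1,"maximum":1}},"rot":{"type":"array","items":{"type":"number","minimum":-1,"maximum":1}},"fingers":{"type":"number"}}}},"squeeze":{"type":"number"}},"required":["rows"]}

```bash
mkdir -p pics; ls
python3 - <<'E'
from workcell import env
import cv2,numpy as np
for n in("side","top"):
    p,d=env.read_camera(n); cv2.imwrite(f"pics/{n}0.png",p); np.savez(f"pics/{n}0.npz",p=p,d=d)
    c=env.get_calibration(n); print(n,np.round(c["mtx"],1).tolist(),np.round(c["R"],3).tolist(),np.round(c["t"],3), (d==0).mean())
print(env.get_state(),env.hold_point_z)
E
```

```text
pics
side [[498.4, 0.0, 280.0], [0.0, 498.4, 209.1], [0.0, 0.0, 1.0]] [[0.974, -0.226, 0.008], [-0.121, -0.551, -0.826], [0.191, 0.804, -0.564]] [-0.495  0.363  0.842] 0.004111394557823129
top [[423.9, 0.0, 282.6], [0.0, 423.9, 210.7], [0.0, 0.0, 1.0]] [[0.011, -0.999, 0.031], [-0.996, -0.014, -0.088], [0.088, -0.03, -0.996]] [0.197 0.585 1.184] 0.004060374149659864
{'clock': 0.1, 'joint_pos': array([-1.44558251e+00,  3.13928826e-01,  4.50988837e-02,  1.30361156e+00,
        2.96764761e-05,  1.43121043e+00]), 'qvel': array([ 7.53032640e-05, -2.40538380e-03,  3.01536489e-03,  6.38021774e-05,
        5.47906451e-04, -7.34542662e-04]), 'tau': array([ 2.12255676e-03, -4.81725311e+01,  2.99242955e+01,  1.27545002e-02,
       -2.34092859e-04,  4.60382495e-06]), 'tcp_pos': array([ 0.15043642, -0.55449973,  0.23049862]), 'orientation': array([-8.22462231e-04,  9.91247601e-01,  1.32013318e-01,  2.07489660e-05]), 'wrist_force': array([ 0.04663155,  0.79540323, -0.02319679]), 'ft_torque': array([-0.01901895,  0.02035839,  0.02206515]), 'finger_gap': 0.08522195371920584} -0.0187
```

View pics/side0.png

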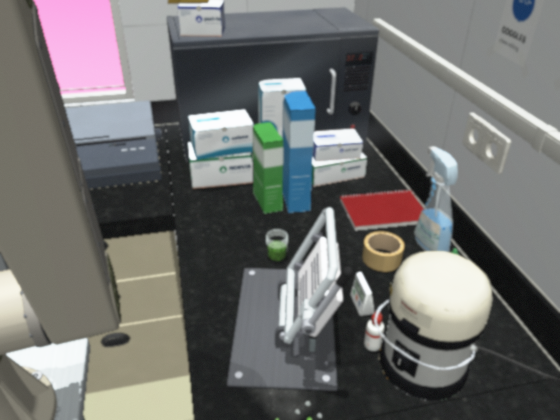

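View pics/top0.png

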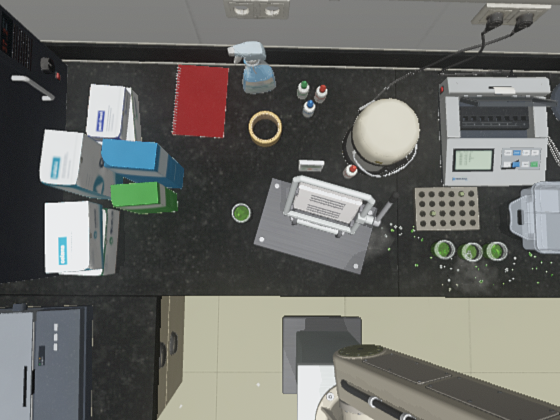

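The side view shows the frame leaning at about (315,270), with the timer at (362,293) and the dropper at (374,333). The top view shows the base plate from (278,182) to (360,270), the leg near (378,213), the cup at (241,213), the timer at (311,165) and the dropper at (350,172). I'll zoom both for pixel picks.

Run:
```python
import cv2,numpy as np
t=np.load("pics/top0.npz");s=np.load("pics/side0.npz")
a=cv2.resize(t["p"][145:285,230:420],None,fx=4,fy=4,interpolation=cv2.INTER_CUBIC)
b=cv2.resize(s["p"][200:400,220:400],None,fx=3,fy=3,interpolation=cv2.INTER_CUBIC)
cv2.imwrite("pics/c1.png",a);cv2.imwrite("pics/c2.png",b)
```

```text
(no output)
```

View pics/c1.png

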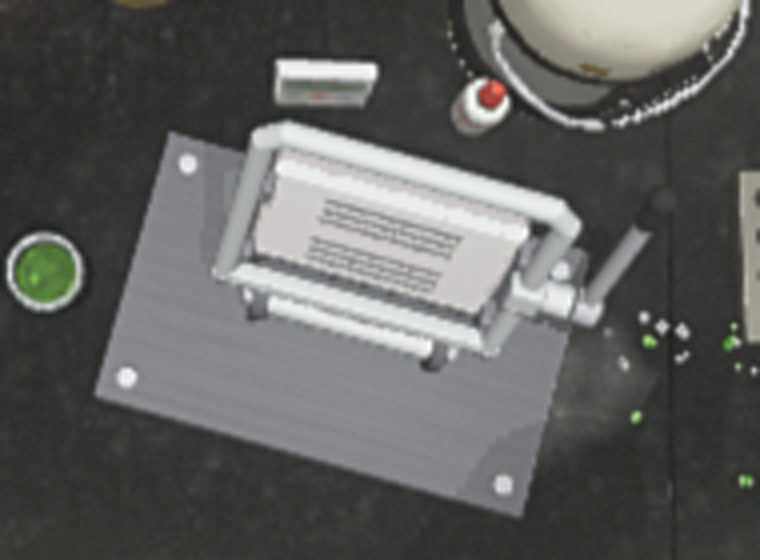

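View pics/c2.png

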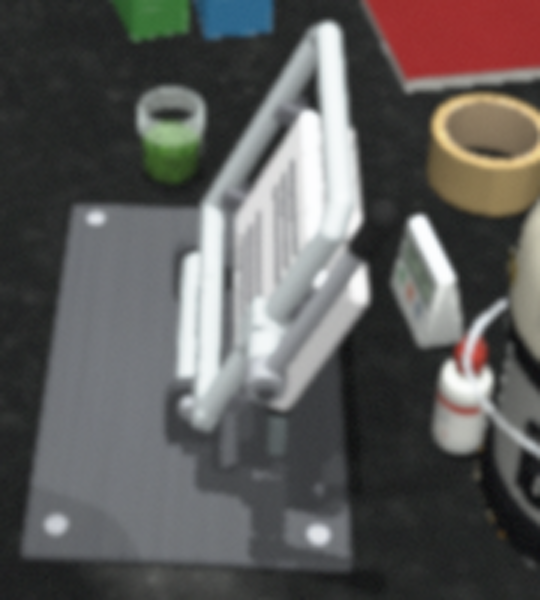

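The crops give the base plate corners. In the top crop they are (170,132), (97,396) and (522,516), with the rail running (285,135)–(565,205) and the leg from (588,312) to its dark foot at (662,200). In the side crop the corners are (73,205), (22,557) and (352,568).

```bash
cat > h.py <<'E'
from workcell import env
import numpy as np
from scipy.spatial.transform import Rotation as Rn
C={n:{k:np.array(v) for k,v in env.get_calibration(n).items()} for n in("top","side")}
def ray(n,uv,z):
    c=C[n];o=-c["R"].T@c["t"];d=c["R"].T@np.linalg.inv(c["mtx"])@np.r_[uv,1];return o+d*(z-o[2])/d[2]
def proj(n,X):
    c=C[n];q=c["mtx"]@(c["R"]@np.array(X)+c["t"]);return q[:2]/q[2]
def frame(base,yaw,lean):
    Rb=Rn.from_euler('z',yaw);p=np.r_[base,0.]+[0,0,.043]
    return lambda v:p+(Rb*Rn.from_euler('y',lean)).apply(v)
E
cat > a.py <<'E'
from h import *
tc=lambda u,v:np.array([230+u/4-.375,145+v/4-.375]); sc=lambda u,v:np.array([220+u/3-.33,200+v/3-.33])
T=[ray("top",tc(*q),.008) for q in[(170,132),(97,396),(522,516)]]
S=[ray("side",sc(*q),.008) for q in[(73,205),(22,557),(352,568)]]
print(np.round(T,4),np.round(S,4))
def pose(M,Q):
    M=np.array(M);Q=np.array(Q)[:,:2]
    H=(M-M.mean(0)).T@(Q-Q.mean(0));yaw=np.arctan2(H[0,1]-H[1,0],H[0,0]+H[1,1])
    R=np.array([[np.cos(yaw),-np.sin(yaw)],[np.sin(yaw),np.cos(yaw)]]);c=Q.mean(0)-R@M.mean(0)
    print(c,yaw,np.round(np.linalg.norm(M@R.T+c-Q,axis=1),4));return c,yaw
a=pose([(.1,.16),(-.1,.16),(-.1,-.16)],T);b=pose([(.1,.16),(-.1,-.16+.32*0),(.1,-.16)],S) if 0 else pose([(.1,.16),(-.1,-.16),(.1,-.16)],S)
c=(a[0]+b[0])/2;y=(a[1]+b[1])/2;print(c,y)
f=frame(c,y,.42)
for nm,v in dict(railL=(0,.0825,.2),railR=(0,-.0825,.2),legp=(0,-.135,.105),tip=(0,-.135,.25)).items():
    X=f(v);print(nm,np.round(X,4),"top",((proj("top",X)-[230,145])*4+1.5).round(),"side",((proj("side",X)-[220,200])*3+1).round())
for n,q,z in[("drop",(491,95),.094),("timer",(326,68),.062),("cup",(45,271),.06)]:print(n,ray("top",tc(*q),z).round(3))
E
python3 a.py
```

```text
[[ 0.6799  0.2355  0.008 ]
 [ 0.4886  0.285   0.008 ]
 [ 0.4065 -0.0198  0.008 ]] [[ 0.4889  0.2899  0.008 ]
 [ 0.4054 -0.0194  0.008 ]
 [ 0.5967 -0.0705  0.008 ]]
[0.54347017 0.1067764 ] -0.26077770629870245 [0.0014 0.0022 0.0024]
[0.45294476 0.11154544] 0.2172125519318783 [0.0272 0.0493 0.0488]
[0.49820746 0.10916092] -0.021782577183412075
railL [0.5815 0.1899 0.2256] top [247. 237.] side [228.  31.]
railR [0.5779 0.0249 0.2256] top [524. 247.] side [295. 193.]
legp [ 0.5381 -0.0267  0.1389] top [575. 322.] side [245. 378.]
tip [ 0.5972 -0.028   0.2713] top [633. 207.] side [363. 185.]
drop [0.694 0.018 0.094]
timer [0.718 0.128 0.062]
cup [0.573 0.32  0.06 ]
```

```bash
sed -i 's/^a=pose.*$/a=pose([(.1,.16),(-.1,.16),(-.1,-.16)],T);b=pose([(-.1,.16),(-.1,-.16),(.1,-.16)],S)/' a.py; python3 a.py | tail -11
```

```text
[ 0.5967 -0.0705  0.008 ]]
[0.54347017 0.1067764 ] -0.26077770629870245 [0.0014 0.0022 0.0024]
[0.54314375 0.10937201] -0.2653951660096126 [0.0003 0.0009 0.0012]
[0.54330696 0.1080742 ] -0.2630864361541575
railL [0.6435 0.1665 0.2256] top [287. 134.] side [329.  39.]
railR [0.6006 0.0072 0.2256] top [553. 209.] side [343. 207.]
legp [ 0.5495 -0.0334  0.1389] top [585. 305.] side [268. 384.]
tip [ 0.6066 -0.0488  0.2713] top [669. 191.] side [394. 209.]
drop [0.694 0.018 0.094]
timer [0.718 0.128 0.062]
cup [0.573 0.32  0.06 ]
```

```bash
cat >> h.py <<'E'
BASE=np.array([.5433,.1081]);YAW=-.263
F=frame(BASE,YAW,.42)
def todo(target,upto=None):
    s=env.get_state();q=s["orientation"];R=Rn.from_quat(np.r_[q[1:],q[0]])
    print("t",s["clock"],"tcp",s["tcp_pos"].round(4),"F",s["wrist_force"].round(2),"gap",round(s["finger_gap"],4))
    print("R",R.as_matrix().round(3).tolist())
    print("delta units(20mm) tool",(R.inv().apply(np.array(target)-s["tcp_pos"])/.02).round(2))
    G=np.array([[np.sin(-YAW),np.cos(YAW),0],[np.cos(YAW),-np.sin(-YAW),0],[0,0,-1]]).T
    print("rot units tool",((R.inv()*Rn.from_matrix(G)).as_rotvec()/(2*np.pi)).round(4))
Rb=Rn.from_euler('z',YAW)
def basept(v): return np.r_[BASE,0]+Rb.apply(v)
E
python3 - <<'E'
from h import *
d=np.load("pics/top0.npz")["d"];c=C["top"]
v,u=np.mgrid[0:420,0:560];X=(np.stack([(u-c["mtx"][0,2])/c["mtx"][0,0]*d,(v-c["mtx"][1,2])/c["mtx"][1,1]*d,d],-1)-c["t"])@c["R"]
P=X[70:250,330:560].reshape(-1,3);P=P[P[:,2]>.05]
for z in(.05,.1,.15,.2,.24):
    q=P[(P[:,2]>z)&(P[:,0]>.66)&(P[:,1]<0)&(P[:,1]>-.25)];print(z,len(q),q.min(0).round(3) if len(q) else'',q.max(0).round(3) if len(q) else'')
q=P[(P[:,1]<-.05)&(P[:,0]<.7)];print(q.max(0))
tgt=basept([.1,-.140,.36]);print(tgt);todo(tgt)
E
```

```text
0.05 3331 [ 0.67 -0.25  0.05] [ 0.994 -0.     0.237]
0.1 3003 [ 0.67 -0.25  0.1 ] [ 0.923 -0.     0.237]
0.15 2837 [ 0.687 -0.124  0.15 ] [ 0.862 -0.     0.237]
0.2 2537 [ 0.697 -0.124  0.2  ] [ 0.85  -0.     0.237]
0.24 0  
[ 0.69996382 -0.05039198  0.27041634]
[ 0.60346444 -0.05308387  0.36      ]
t 0.1 tcp [ 0.1504 -0.5545  0.2305] F [ 0.05  0.8  -0.02] gap 0.0852
R [[0.965, 0.262, -0.0], [0.262, -0.965, 0.002], [0.0, -0.002, -1.0]]
delta units(20mm) tool [ 28.42 -18.28  -6.44]
rot units tool [-0.0002 -0.0002 -0.166 ]
```

Emit:
arm_command(
  rows=[
    {"delta_pos": [0,0,-1],"rot": [0,0,-0.0237],"fingers": 1},
    {"delta_pos": [0,0,-1],"rot": [0,0,-0.0237],"fingers": 1},
    {"delta_pos": [0,0,-1],"rot": [0,0,-0.0237],"fingers": 1},
    {"delta_pos": [0,0,-1],"rot": [0,0,-0.0237],"fingers": 1},
    {"delta_pos": [0,0,-1],"rot": [0,0,-0.0237],"fingers": 1},
    {"delta_pos": [0,0,-1],"rot": [0,0,-0.0237],"fingers": 1},
    {"delta_pos": [0,0,0],"rot": [0,0,-0.0237],"fingers": 1},
  ],
)

```text
clock: 0.8
tcp_pos: [0.1506, -0.5557, 0.3539]
orientation: [0.002, 0.792, 0.61, -0.001]
wrist_force: [-0.9, -0.1, 0.2]
finger_gap: 0.0001
```

```bash
python3 -c "
from h import *
t=basept([.135,-.138,.354]);print(t);todo(t)"
```

```text
[ 0.6377809  -0.06025189  0.354     ]
t 0.8 tcp [ 0.1506 -0.5557  0.3539] F [-0.93 -0.07  0.25] gap 0.0001
R [[0.255, 0.967, 0.0], [0.967, -0.255, -0.004], [-0.004, 0.001, -1.0]]
delta units(20mm) tool [30.16 17.25 -0.09]
rot units tool [0.0002 0.0006 0.0009]
```

Emit:
arm_command(
  rows=[
    {"delta_pos": [0.97,0.556,0],"rot": [0,0,0],"fingers": 1},
    {"delta_pos": [0.97,0.556,0],"rot": [0,0,0],"fingers": 1},
    {"delta_pos": [0.97,0.556,0],"rot": [0,0,0],"fingers": 1},
    {"delta_pos": [0.97,0.556,0],"rot": [0,0,0],"fingers": 1},
    {"delta_pos": [0.97,0.556,0],"rot": [0,0,0],"fingers": 1},
    {"delta_pos": [0.97,0.556,0],"rot": [0,0,0],"fingers": 1},
    {"delta_pos": [0.97,0.556,0],"rot": [0,0,0],"fingers": 1},
    {"delta_pos": [0.97,0.556,0],"rot": [0,0,0],"fingers": 1},
    {"delta_pos": [0.97,0.556,0],"rot": [0,0,0],"fingers": 1},
    {"delta_pos": [0.97,0.556,0],"rot": [0,0,0],"fingers": 1},
    {"delta_pos": [0.97,0.556,0],"rot": [0,0,0],"fingers": 1},
    {"delta_pos": [0.97,0.556,0],"rot": [0,0,0],"fingers": 1},
    {"delta_pos": [0.97,0.556,0],"rot": [0,0,0],"fingers": 1},
    {"delta_pos": [0.97,0.556,0],"rot": [0,0,0],"fingers": 1},
    {"delta_pos": [0.97,0.556,0],"rot": [0,0,0],"fingers": 1},
    {"delta_pos": [0.97,0.556,0],"rot": [0,0,0],"fingers": 1},
    {"delta_pos": [0.97,0.556,0],"rot": [0,0,0],"fingers": 1},
    {"delta_pos": [0.97,0.556,0],"rot": [0,0,0],"fingers": 1},
    {"delta_pos": [0.97,0.556,0],"rot": [0,0,0],"fingers": 1},
    {"delta_pos": [0.97,0.556,0],"rot": [0,0,0],"fingers": 1},
  ],
)

```text
clock: 2.8
tcp_pos: [0.4667, -0.2375, 0.3509]
orientation: [-0.0, 0.794, 0.608, -0.0]
wrist_force: [0.2, 0.5, -0.3]
finger_gap: -0.0001
```

Emit:
arm_command(
  rows=[
    {"delta_pos": [0.97,0.556,0],"rot": [0,0,0],"fingers": 1},
    {"delta_pos": [0.97,0.556,0],"rot": [0,0,0],"fingers": 1},
    {"delta_pos": [0.97,0.556,0],"rot": [0,0,0],"fingers": 1},
    {"delta_pos": [0.97,0.556,0],"rot": [0,0,0],"fingers": 1},
    {"delta_pos": [0.97,0.556,0],"rot": [0,0,0],"fingers": 1},
    {"delta_pos": [0.97,0.556,0],"rot": [0,0,0],"fingers": 1},
    {"delta_pos": [0.97,0.556,0],"rot": [0,0,0],"fingers": 1},
    {"delta_pos": [0.97,0.556,0],"rot": [0,0,0],"fingers": 1},
    {"delta_pos": [0.97,0.556,0],"rot": [0,0,0],"fingers": 1},
    {"delta_pos": [0.97,0.556,0],"rot": [0,0,0],"fingers": 1},
    {"delta_pos": [0.97,0.556,0],"rot": [0,0,0],"fingers": 1},
    {"delta_pos": [0,0,0],"rot": [0,0,0],"fingers": 1},
    {"delta_pos": [0,0,0],"rot": [0,0,0],"fingers": 1},
  ],
)

```text
clock: 4.1
tcp_pos: [0.64, -0.0639, 0.3504]
orientation: [-0.0, 0.794, 0.608, -0.001]
wrist_force: [0.3, 0.4, -0.7]
finger_gap: -0.0
```

```bash
python3 -c "
from h import *
t=basept([.135,-.138,.243]);print(t);todo(t)
import cv2
p,_=env.read_camera('side');cv2.imwrite('pics/s1.png',cv2.resize(p[100:400,200:460],None,fx=2,fy=2))"
```

```text
[ 0.6377809  -0.06025189  0.243     ]
t 4.1 tcp [ 0.64   -0.0639  0.3504] F [ 0.31  0.37 -0.74] gap -0.0
R [[0.26, 0.966, -0.002], [0.966, -0.26, -0.0], [-0.0, -0.002, -1.0]]
delta units(20mm) tool [ 0.15 -0.14  5.37]
rot units tool [-0.0003  0.0001  0.    ]
```

View pics/s1.png

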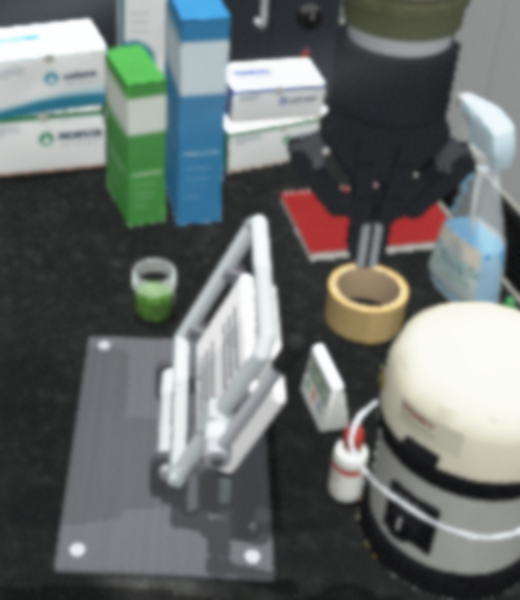

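The side view shows the gripper above and behind the leg, with the fingertips at (370,262) in the crop and the leg and bystanders untouched. Next I descend behind the foot and push.

Emit:
arm_command(
  rows=[
    {"delta_pos": [0.15,-0.14,1],"fingers": 1},
    {"delta_pos": [0,0,1],"fingers": 1},
    {"delta_pos": [0,0,1],"fingers": 1},
    {"delta_pos": [0,0,1],"fingers": 1},
    {"delta_pos": [0,0,1],"fingers": 1},
    {"delta_pos": [0,0,0],"fingers": 1},
    {"delta_pos": [0,-0.5,0],"fingers": 1},
    {"delta_pos": [0,-0.5,0],"fingers": 1},
    {"delta_pos": [0,-0.5,0],"fingers": 1},
    {"delta_pos": [0,-0.5,0],"fingers": 1},
    {"delta_pos": [0,-0.5,0],"fingers": 1},
  ],
)

```text
schema error: expected keys delta_pos, rot, fingers
```

```bash
python3 -c "
from h import *
todo(basept([.03,-.138,.25]))
import cv2
p,_=env.read_camera('side');q,_=env.read_camera('top')
a=cv2.resize(p[150:350,260:400],None,fx=2.8,fy=2.8);b=cv2.resize(q[150:290,250:400],None,fx=2.5,fy=4)[:560]
cv2.imwrite('pics/s2.png',np.hstack([a,b]))"
```

```text
t 4.15 tcp [ 0.6397 -0.0644  0.3508] F [ 0.87 -0.75 -0.66] gap -0.0004
R [[0.26, 0.965, -0.001], [0.965, -0.26, -0.0], [-0.0, -0.001, -1.0]]
delta units(20mm) tool [ 0.17 -5.39  5.04]
rot units tool [-0.0002  0.0001 -0.0001]
```

View pics/s2.png

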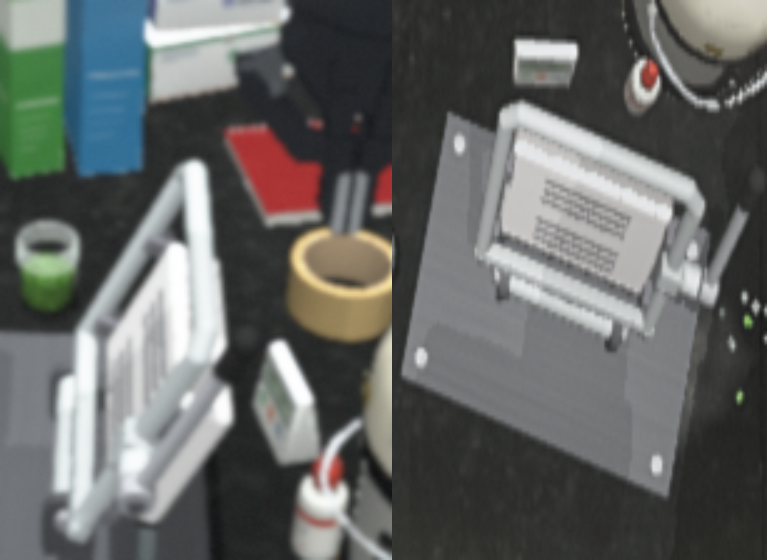

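The move was refused because a row lacked "rot", so the scene is unchanged. The leg is still folded, with its foot at crop (750,200).

Emit:
arm_command(
  rows=[
    {"delta_pos": [0.15,-0.14,1],"rot": [0,0,0],"fingers": 1},
    {"delta_pos": [0,0,1],"rot": [0,0,0],"fingers": 1},
    {"delta_pos": [0,0,1],"rot": [0,0,0],"fingers": 1},
    {"delta_pos": [0,0,1],"rot": [0,0,0],"fingers": 1},
    {"delta_pos": [0,0,1],"rot": [0,0,0],"fingers": 1},
    {"delta_pos": [0,0,0],"rot": [0,0,0],"fingers": 1},
    {"delta_pos": [0,-0.5,0],"rot": [0,0,0],"fingers": 1},
    {"delta_pos": [0,-0.5,0],"rot": [0,0,0],"fingers": 1},
    {"delta_pos": [0,-0.5,0],"rot": [0,0,0],"fingers": 1},
    {"delta_pos": [0,-0.5,0],"rot": [0,0,0],"fingers": 1},
    {"delta_pos": [0,-0.5,0],"rot": [0,0,0],"fingers": 1},
  ],
)

```text
clock: 5.35
tcp_pos: [0.5895, -0.0478, 0.2524]
orientation: [0.001, 0.794, 0.608, 0.0]
wrist_force: [-0.0, 0.4, -0.6]
finger_gap: 0.0002
```

```bash
python3 -c "
from h import *
todo(basept([.03,-.138,.25]))
import cv2
p,_=env.read_camera('side')
cv2.imwrite('pics/s3.png',cv2.resize(p[150:350,240:420],None,fx=3,fy=3))"
```

```text
t 5.35 tcp [ 0.5895 -0.0478  0.2524] F [-0.02  0.42 -0.64] gap 0.0002
R [[0.261, 0.965, 0.002], [0.965, -0.261, -0.0], [-0.0, 0.002, -1.0]]
delta units(20mm) tool [ 0.02 -2.75  0.12]
rot units tool [ 0.0003  0.     -0.0002]
```

View pics/s3.png

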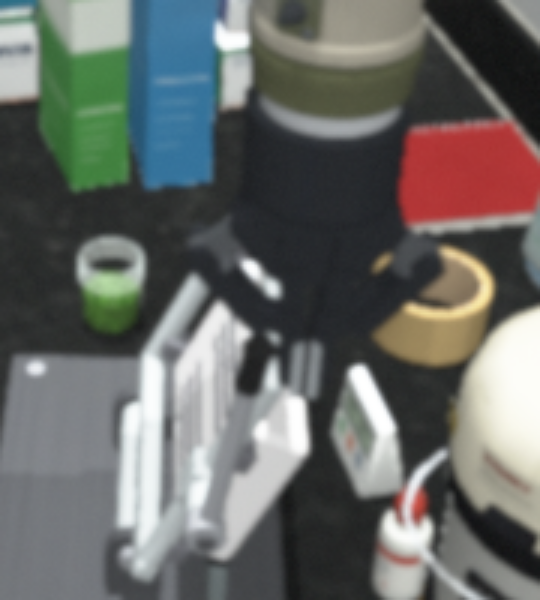

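The finger is against the foot (dark foot at (255,360)) and the leg has moved partway. I'll keep pushing.

Emit:
arm_command(
  rows=[
    {"delta_pos": [0,-0.5,0],"rot": [0,0,0],"fingers": 1},
    {"delta_pos": [0,-0.5,0],"rot": [0,0,0],"fingers": 1},
    {"delta_pos": [0,-0.5,0],"rot": [0,0,0],"fingers": 1},
    {"delta_pos": [0,-0.5,0],"rot": [0,0,0],"fingers": 1},
    {"delta_pos": [0,-0.5,0],"rot": [0,0,0],"fingers": 1},
    {"delta_pos": [0,-0.5,0],"rot": [0,0,0],"fingers": 1},
    {"delta_pos": [0,0,-0.5],"rot": [0,0,0],"fingers": 1},
    {"delta_pos": [0,0,-1],"rot": [0,0,0],"fingers": 1},
    {"delta_pos": [0,0,-1],"rot": [0,0,0],"fingers": 1},
    {"delta_pos": [0,0,-1],"rot": [0,0,0],"fingers": 0.3},
    {"delta_pos": [0,0,-1],"rot": [0,0,0],"fingers": 0.3},
    {"delta_pos": [0,0,0],"rot": [0,0,0],"fingers": 0.3},
    {"delta_pos": [0,0,0],"rot": [0,0,0],"fingers": 0.3},
  ],
)

```text
clock: 6.7
tcp_pos: [0.5324, -0.0321, 0.3417]
orientation: [0.001, 0.794, 0.608, 0.0]
wrist_force: [0.3, -0.7, 0.6]
finger_gap: 0.0579
```

```bash
python3 -c "
from h import *
r=F([0,0,.2]);print(r);todo(np.r_[r[:2],.34])
import cv2
p,_=env.read_camera('side')
cv2.imwrite('pics/s4.png',cv2.resize(p[150:350,240:420],None,fx=3,fy=3))"
```

```text
[0.62204787 0.0868982  0.22561779]
t 6.7 tcp [ 0.5324 -0.0321  0.3417] F [ 0.32 -0.7   0.64] gap 0.0579
R [[0.261, 0.965, 0.001], [0.965, -0.261, -0.0], [-0.0, 0.002, -1.0]]
delta units(20mm) tool [6.91 2.78 0.09]
rot units tool [ 0.0002  0.     -0.0001]
```

View pics/s4.png

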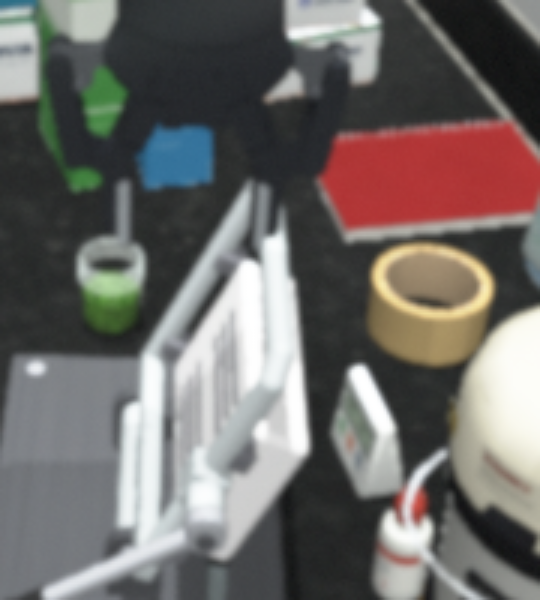

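The leg has gone over centre and is swinging down toward the robot, with its tip near crop (45,600). The frame is still leaning. Next I move over the rail and descend.

Emit:
arm_command(
  rows=[
    {"delta_pos": [0.86,0.35,0],"rot": [0,0,0],"fingers": 0.1},
    {"delta_pos": [0.86,0.35,0],"rot": [0,0,0],"fingers": 0.1},
    {"delta_pos": [0.86,0.35,0],"rot": [0,0,0],"fingers": 0.1},
    {"delta_pos": [0.86,0.35,0],"rot": [0,0,0],"fingers": 0.1},
    {"delta_pos": [0.86,0.35,0],"rot": [0,0,0],"fingers": 0.1},
    {"delta_pos": [0.86,0.35,0],"rot": [0,0,0],"fingers": 0.1},
    {"delta_pos": [0.86,0.35,0],"rot": [0,0,0],"fingers": 0.1},
    {"delta_pos": [0.86,0.35,0],"rot": [0,0,0],"fingers": 0.1},
    {"delta_pos": [0,0,1],"rot": [0,0,0],"fingers": 0.1},
    {"delta_pos": [0,0,1],"rot": [0,0,0],"fingers": 0.1},
    {"delta_pos": [0,0,1],"rot": [0,0,0],"fingers": 0.1},
    {"delta_pos": [0,0,0],"rot": [0,0,0],"fingers": 0.1},
    {"delta_pos": [0,0,0],"rot": [0,0,0],"fingers": 0.1},
  ],
)

```text
clock: 8.05
tcp_pos: [0.6212, 0.0863, 0.2805]
orientation: [-0.001, 0.794, 0.608, -0.001]
wrist_force: [-0.5, -0.5, 0.2]
finger_gap: 0.0771
```

```bash
python3 -c "
from h import *
r=F([0,0,.2]);print(r);todo(np.r_[r[:2],.205])
for a in(2.3,2.45,2.6):
  print(a,((proj('side',F([0.145*-np.sin(a),-.135,.105+.145*np.cos(a)]))-[200,180])*2.5).round(), ((proj('side',F([0,-.135,.105]))-[200,180])*2.5).round())
import cv2
p,_=env.read_camera('side')
cv2.imwrite('pics/s5.png',cv2.resize(p[180:400,200:420],None,fx=2.5,fy=2.5))"
```

```text
[0.62204787 0.0868982  0.22561779]
t 8.05 tcp [0.6212 0.0863 0.2805] F [-0.47 -0.54  0.15] gap 0.0771
R [[0.261, 0.965, -0.002], [0.965, -0.261, -0.0], [-0.001, -0.002, -1.0]]
delta units(20mm) tool [0.04 0.04 3.77]
rot units tool [-0.0004  0.0001 -0.0001]
2.3 [ 72. 406.] [273. 369.]
2.45 [ 85. 426.] [273. 369.]
2.6 [101. 444.] [273. 369.]
```

View pics/s5.png

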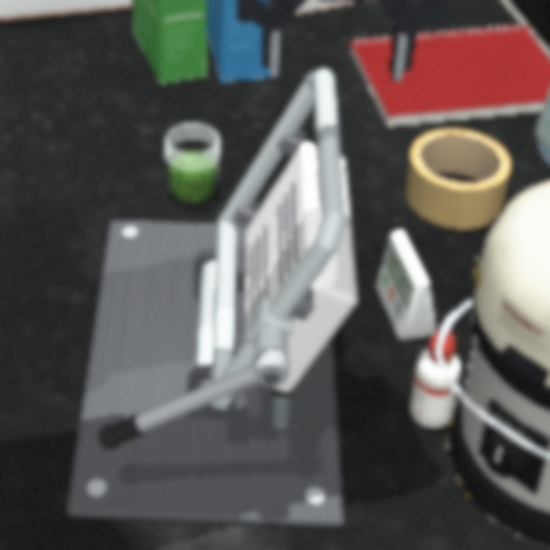

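The leg is at its stop: the foot end at about (101,438) matches the 2.6 rad prediction of (101,444). The fingers straddle the rail at (272,75) and (400,78). Next I descend and pinch.

Emit:
arm_command(
  squeeze=40,
  rows=[
    {"delta_pos": [0,0,0.8],"rot": [0,0,0],"fingers": 0.1},
    {"delta_pos": [0,0,0.8],"rot": [0,0,0],"fingers": 0.1},
    {"delta_pos": [0,0,0.8],"rot": [0,0,0],"fingers": 0.1},
    {"delta_pos": [0.05,0.05,0.8],"rot": [0,0,0],"fingers": 0.1},
    {"delta_pos": [0,0,0.5],"rot": [0,0,0],"fingers": 0.1},
    {"delta_pos": [0,0,0],"rot": [0,0,0],"fingers": 0.1},
    {"delta_pos": [0,0,0],"rot": [0,0,0],"fingers": 1},
    {"delta_pos": [0,0,0],"rot": [0,0,0],"fingers": 1},
    {"delta_pos": [0,0,0],"rot": [0,0,0],"fingers": 1},
    {"delta_pos": [0,0,0],"rot": [0,0,0],"fingers": 1},
    {"delta_pos": [0,0,0],"rot": [0,0,0],"fingers": 1},
    {"delta_pos": [0,0,0],"rot": [0,0,0],"fingers": 1},
    {"delta_pos": [0,0,0],"rot": [0,0,0],"fingers": 1},
    {"delta_pos": [0,0,0],"rot": [0,0,0],"fingers": 1},
  ],
)

```text
clock: 9.5
tcp_pos: [0.6215, 0.0876, 0.2081]
orientation: [-0.001, 0.794, 0.608, -0.001]
wrist_force: [-5.8, 1.2, 5.8]
finger_gap: 0.0148
```

```bash
python3 -c "
from h import *
todo(np.r_[BASE,.243-.0187-.001])
p=env.get_state()['tcp_pos'];print(Rb.inv().apply(p-np.r_[BASE,0]))
for k in range(11):
  a=.42*(1-k/10);print(k,(np.array([np.sin(a),np.cos(a)])*10-np.array([np.sin(.42),np.cos(.42)])*10).round(2))"
```

```text
t 9.5 tcp [0.6215 0.0876 0.2081] F [-5.79  1.17  5.78] gap 0.0148
R [[0.26, 0.966, -0.002], [0.966, -0.26, 0.001], [0.0, -0.002, -1.0]]
delta units(20mm) tool [-0.03 -4.04 -0.75]
rot units tool [-0.0003 -0.     -0.    ]
[0.08085814 0.00049814 0.20811108]
0 [0. 0.]
1 [-0.39  0.16]
2 [-0.78  0.31]
3 [-1.18  0.44]
4 [-1.58  0.55]
5 [-1.99  0.65]
6 [-2.41  0.73]
7 [-2.82  0.79]
8 [-3.24  0.83]
9 [-3.66  0.86]
10 [-4.08  0.87]
```

Emit:
arm_command(
  rows=[
    {"delta_pos": [0,-0.2,-0.08],"rot": [0,0,0],"fingers": 1},
    {"delta_pos": [0,-0.2,-0.08],"rot": [0,0,0],"fingers": 1},
    {"delta_pos": [0,-0.2,-0.08],"rot": [0,0,0],"fingers": 1},
    {"delta_pos": [0,-0.2,-0.07],"rot": [0,0,0],"fingers": 1},
    {"delta_pos": [0,-0.2,-0.07],"rot": [0,0,0],"fingers": 1},
    {"delta_pos": [0,-0.2,-0.06],"rot": [0,0,0],"fingers": 1},
    {"delta_pos": [0,-0.2,-0.06],"rot": [0,0,0],"fingers": 1},
    {"delta_pos": [0,-0.2,-0.05],"rot": [0,0,0],"fingers": 1},
    {"delta_pos": [0,-0.2,-0.05],"rot": [0,0,0],"fingers": 1},
    {"delta_pos": [0,-0.2,-0.05],"rot": [0,0,0],"fingers": 1},
    {"delta_pos": [0,0,0],"rot": [0,0,0],"fingers": 1},
    {"delta_pos": [0,0,0],"rot": [0,0,0],"fingers": 1},
  ],
)

```text
clock: 10.7
tcp_pos: [0.5853, 0.0974, 0.2218]
orientation: [0.001, 0.794, 0.608, 0.001]
wrist_force: [4.2, 0.2, 6.9]
finger_gap: 0.0147
```

Emit:
arm_command(
  rows=[
    {"delta_pos": [0,-0.22,-0.04],"rot": [0,0,0],"fingers": 1},
    {"delta_pos": [0,-0.22,-0.04],"rot": [0,0,0],"fingers": 1},
    {"delta_pos": [0,-0.22,-0.04],"rot": [0,0,0],"fingers": 1},
    {"delta_pos": [0,-0.22,-0.03],"rot": [0,0,0],"fingers": 1},
    {"delta_pos": [0,-0.22,-0.03],"rot": [0,0,0],"fingers": 1},
    {"delta_pos": [0,-0.22,-0.02],"rot": [0,0,0],"fingers": 1},
    {"delta_pos": [0,-0.22,-0.02],"rot": [0,0,0],"fingers": 1},
    {"delta_pos": [0,-0.22,-0.01],"rot": [0,0,0],"fingers": 1},
    {"delta_pos": [0,-0.22,0],"rot": [0,0,0],"fingers": 1},
    {"delta_pos": [0,-0.18,0],"rot": [0,0,0],"fingers": 1},
    {"delta_pos": [0,0,0],"rot": [0,0,0],"fingers": 1},
    {"delta_pos": [0,0,0],"rot": [0,0,0],"fingers": 1},
    {"delta_pos": [0,0,0],"rot": [0,0,0],"fingers": 1},
    {"delta_pos": [0,0,0],"rot": [0,0,0],"fingers": 1},
  ],
)

```text
clock: 12.1
tcp_pos: [0.5437, 0.1088, 0.2265]
orientation: [0.001, 0.794, 0.608, 0.001]
wrist_force: [2.5, -0.9, 8.2]
finger_gap: 0.0143
```

```bash
python3 -c "
from h import *
todo(np.r_[BASE,.2245])
p=env.get_state()['tcp_pos'];print(Rb.inv().apply(p-np.r_[BASE,0]))
G=frame(BASE,YAW,0)
for nm,v in dict(railL=(0,.0825,.2),railR=(0,-.0825,.2),legp=(0,-.135,.105),tip=(-.145*np.sin(2.6),-.135,.105+.145*np.cos(2.6))).items(): print(nm,((proj('side',G(v))-[200,150])*2.4).round())
import cv2
p,_=env.read_camera('side')
cv2.imwrite('pics/s6.png',cv2.resize(p[150:400,200:420],None,fx=2.4,fy=2.4))"
```

```text
t 12.1 tcp [0.5437 0.1088 0.2265] F [ 2.47 -0.86  8.25] gap 0.0143
R [[0.261, 0.965, 0.003], [0.965, -0.261, 0.0], [0.001, 0.003, -1.0]]
delta units(20mm) tool [-0.04 -0.01  0.1 ]
rot units tool [ 0.0005 -0.0002 -0.0001]
[1.95302579e-04 7.63562067e-04 2.26533176e-01]
railL [210. 130.]
railR [205. 262.]
legp [201. 415.]
tip [101. 526.]
```

View pics/s6.png

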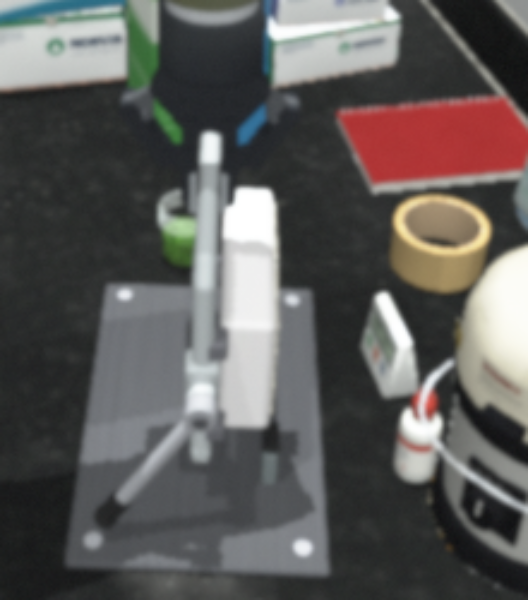

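The frame is upright: the rail runs (210,135)–(205,262) and the leg tip is at about (102,525), both matching the upright prediction. It is still held, and the bystanders are in place. Handing in.

```bash
python3 -c "
from workcell import env
s=env.get_state();print(s['tcp_pos'],abs(s['qvel']).max());print(env.hand_in())"
```

```text
[0.54368193 0.10880155 0.22651931] 0.0022261466011386103
the job is handed in; nothing more can be done
None
```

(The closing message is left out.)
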